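Square the bearing carrier into the fence and lift the bearing with spring tongs

TASK

Push the orange bearing carrier square and flush into the corner of the aluminium fence, with the cleaned bearing still on its post. Then pick up the spring tongs by their red pads, close their jaws on the bearing and lift it off, and finish while still holding it up in the tongs, at least 15 cm above the table, with the carrier still flush in the corner. Touch the bearing only with the tongs, do not drop it, and leave everything else on the table where it is.

Things in the scene. Friction and masses are not known exactly. Their poses are not given: they have to be found in the camera images.
- fence: Fixed L-shaped aluminium fence, bars 14 mm thick, 22 mm high. Origin: its inner corner, at table height. One bar stands at the +x side (inner face = plane x 0 of this frame, 120 mm along +y from the corner), the other at the -y side (inner face = plane y 0, 120 mm along -x). The free space inside is x < 0, y > 0 of this frame.
- carrier: Loose orange plastic carrier, 0.2 to 0.35 kg: base 80 x 80 x 26 mm, on its middle a white post of 14 mm diameter whose top is 46 mm above the underside. Origin: centre of the underside; x, y parallel to the base's sides. Flush and square in the corner, its origin is at x -40 mm, y +40 mm in the fence frame, axes parallel to the fence's.
- bearing: Loose skate bearing, steel with black shields, 22 mm outer diameter, 7 mm high, about 13 g, lying flat and unfixed on the carrier's post, which is narrower: 4 mm of rim stands out all round. Origin: centre of its underside, z up.
- tongs: Loose steel spring tongs, 180 mm long, 80 g, lying flat: the two arms, 24 mm high, close sideways. Origin: at the underside midway between the red grip pads, within 10 mm of the balance point; x points to the jaws, y to the left arm. Pivot at x -85 mm, middle of the jaws at x +75 mm. Pads are on the outside of the arms, 46 mm long: 53 mm over the pads at rest, 35 mm when holding the bearing.
- tongs_grip (a point): Midway between the red pads, 12 mm above the tongs' underside, axes as tongs. A squeeze of about 5 N begins to close the tongs, 7 N brings the jaws onto the bearing; half of all further force presses on the bearing. Let go, they spring open. Squeezed to about 46 mm over the pads, they can be carried with the jaws still open.
- tongs_left: Left (+y) arm of the tongs. Origin on the pivot axis, at the underside; x axis parallel to the tongs' when fully open, turning inward by 0.1 rad when closed on the bearing, 0.14 rad at most. The two arms move by equal angles.
- tongs_right: Right (-y) arm of the tongs, mirror image of the left one.
- tongs_left_jaw (a point): Middle of the left jaw's inner side, 12 mm above the tongs' underside. Jaws are shallow Vs, 22 mm long, 16 mm high, that close round the bearing. Fully open, the two jaw points are 54 mm apart and the gap between the jaw ends is 45 mm; on the bearing the points are 23 mm apart.
- tongs_right_jaw (a point): Middle of the right jaw's inner side, at mid height. The point halfway between the two jaw points is where the middle of the bearing should be.
- axle: Chrome skate axle with nuts, 105 mm long, lying; leave alone. Origin under its middle.
- spacer: White plastic wheel spacer, tube of 18 mm diameter, 22 mm high; leave alone. Origin under its middle.
- pick: Yellow nylon shield pick, 115 mm long, 8 mm high, lying; leave alone. Origin under its middle.
- cup: Stainless steel measuring cup, 68 mm across, 48 mm high, with a flat handle; leave alone. Origin under its middle.
- oil: Small amber oil bottle, 40 mm across, 90 mm high, red cap; leave alone. Origin under its middle.
- wheel: Blue skate wheel lying flat, 60 mm across, 34 mm high; leave alone. Origin under its middle.

How it is judged:
By the outcome, as a careful person would: the job done as asked, in the order asked, and still so for the second after the job is handed in, while the arm keeps its last pose, push and grip.
It also fails if it takes over 67 s, if anything falls off the work surface, if the arm or the gripper's body presses on something with over 40 N, if the wrist force passes 120 N, or if a joint passes its speed limit or range.

ROBOT

A 6-joint arm with a two-finger parallel gripper is mounted at the origin on the work surface. World frame = base frame: x ahead of the robot, y to its left, z up, the work surface at z = 0. Lengths are in m, angles in rad, forces in N, time in s.
With the tool pointing down it reaches from about 0.325 to 0.9 m from the base axis. Payload 6.1 kg.
Tool frame: the origin (TCP) lies at the very end of the fingers, on their centre line; the grasp point (between the pads) lies env.tcp_to_grasp behind it (env.tcp_to_grasp is the distance from the TCP to the grasp point, in m); z points along the fingers, y is the line along which they close (so a half turn about z gives the same grasp; the last joint's range is limited). The gripper opens to 87 mm and grips with 3 to 60 N. Pads are 19 mm wide; open, the fingers measure 117 mm over their backs; the gripper's body (75 mm by 190 mm) begins 51 mm behind the grasp point.
Start: joints at [-1.279, 0.22, 1.526, -0, 1.395, -0.126], TCP at [0.254, -0.571, 0.223] pointing down, gripper open.
Joint ranges: [-2.98, 2.98], [-0.91, 2.08], [0.09, 2.57], [-1.24, 4.39], [0.2, 2.65], [-2.68, 2.68]. Speed limits (rad/s): [2.57, 2.57, 3.01, 3.14, 3.14, 3.14].

INTERFACE

Orientations are given as a unit quaternion [w, x, y, z].
In Python, from station import env gives the robot as it stands. The module is installed in compiled form; this text tells all that it offers.
- The arm moves only by the tool drive_tool, never from a script. Its argument "steps" is a list of rows, each an object with "linear": the shift along the world's x, y, z in cm, a list of three; "roll": the turn about the world's z in rad. A call has 1 to 20 rows; each row is the pose to reach, as a shift and turn from the pose commanded when the call began; what a row does not reach only later rows make up. A row lasts 1/12 s, in which the tool goes at most 41.7 mm and 7.16 degrees, less where a joint would pass 70% of its speed; a pose out of reach is approached as far as the arm can. A call with a gripper value outside its range is refused whole. "hand" is the opening, from 0 (shut) to 1 (fully open), set as the call begins (left out, the last holds). The fingers move at their own pace and stop on an object; the grip force is fixed at half the most. Time passes only in rows, so rows that repeat a pose let the fingers close. It gives the time, the measured TCP pose, the force, the opening and the grip force at its end, in the units of the state.
- env.get_obs(): the state, without advancing time (a new reading comes with each control period).
- env.get_image(name): name is "scene" or "top" or "wrist"; returns a dict with "pixels" (420x560x3 uint8, red, green, blue), "z_map" (420x560 float32, m along the optical axis (not along the pixel's ray), 0 where there is no reading), "fx", "fy", "cx", "cy" (pixels), "dist" ([k1, k2, p1, p2, k3] as OpenCV has them; the pictures are not rectified), "rvec" (rotation vector, rad) and "tvec" (3), from world to camera coordinates, as OpenCV has them; the wrist camera has in their place "tool_from_camera" (4x4, takes a point from camera to tool coordinates, whose origin is the TCP and whose axes are the flange's). Camera axes: x right, y down, z forward; pixel columns grow to the right and rows downward; lengths in m; the calibration is good to about 2 mm. A picture is of the moment at which its call begins: read the wrist's pose just before it.
- env.finish_job(): hands the job in; it is judged then, once.
The state is a dict: "clock": time; "joint_pos": joint angles; "qvel": joint speeds; "effort": joint torques, N m; "tcp_pos": TCP position; "orientation": TCP orientation; "wrist_force": force on the tool from outside, world axes, zero at the start; "wrist_torque": the same for the moment, N m; "grip_width": finger opening in m; "grip_force": force on a finger pad.
Only numpy, scipy, OpenCV 4.12 (cv2) and the standard library are available. Lean on these libraries where they do the work, as an engineer would, in place of code of your own. Each camera call takes 0.05 s, during which the arm holds its last target. There are 200 camera calls.

## Working session

There is one attempt and no reset: what is moved stays moved. The work goes in short steps, Python scripts to look and compute and a tool call to move; the robot and the scene stay as the last step left them, time stands still between calls to the robot, and variables do not carry over. Pictures are saved under pics/ and viewed, at most 10 in all, crops included, and the job is handed in when it is done.

Besides the shell and the picture viewer there is one more tool, called after "Request:" as name([rows], argument=value, ...), one row to a line, values as JSON. drive_tool: Moves the arm, as the interface text tells. Its arguments: {"type":"object","properties":{"steps":{"type":"array"},"hand":{"type":"number"}},"required":["steps"]}

```bash
mkdir -p pics
cat > h.py <<'E'
import numpy as np, cv2
from station import env
from scipy.spatial.transform import Rotation as R
def cloud(name):
    o=env.get_obs(); im=env.get_image(name); z=im["z_map"]; h,w=z.shape
    K=np.array([[im["fx"],0,im["cx"]],[0,im["fy"],im["cy"]],[0,0,1.]])
    u,v=np.meshgrid(np.arange(w),np.arange(h))
    n=cv2.undistortPoints(np.stack([u,v],-1).reshape(-1,1,2).astype(float),K,np.array(im["dist"],float)).reshape(h,w,2)
    P=np.dstack([n*z[...,None],z])
    if "rvec" in im:
        r=R.from_rotvec(np.ravel(im["rvec"])).as_matrix(); P=(P-np.ravel(im["tvec"]))@r
    else:
        T=np.array(im["tool_from_camera"]); P=P@T[:3,:3].T+T[:3,3]
        q=o["orientation"]; P=P@R.from_quat([q[1],q[2],q[3],q[0]]).as_matrix().T+np.array(o["tcp_pos"])
    P[z==0]=np.nan
    return im["pixels"],P
def save(n,px): cv2.imwrite(f"pics/{n}.png",px[...,::-1])
E
python3 - <<'E'
from h import *
print(env.tcp_to_grasp, env.get_obs())
px,P=cloud("top"); px2,P2=cloud("scene")
np.savez("top.npz",px=px,P=P)
save("top",px); save("scene",px2)
E
```

```text
0.0187 {'clock': 0.0, 'joint_pos': array([-1.27910553e+00,  2.21275578e-01,  1.52758288e+00,  4.54363987e-05,
        1.39470191e+00, -1.26118085e-01]), 'qvel': array([-6.39552274e-04,  1.32611961e-03,  2.27961471e-05,  8.58442773e-04,
       -1.07570921e-04,  1.60256041e-03]), 'effort': array([-2.73889011e-03, -4.94615257e+01, -3.87381291e+01,  6.94680610e-02,
        5.72278420e-02, -1.50275832e-04]), 'tcp_pos': array([ 0.25342249, -0.57064783,  0.22142157]), 'orientation': array([-9.82335357e-04,  9.78259065e-01,  2.07384267e-01, -5.90704622e-05]), 'wrist_force': array([-0.3056468 ,  0.82769555, -0.24138491]), 'wrist_torque': array([ 0.03798192, -0.02189586, -0.00934048]), 'grip_force': 0.0, 'grip_width': 0.08707017321589784}
```

View pics/top.png

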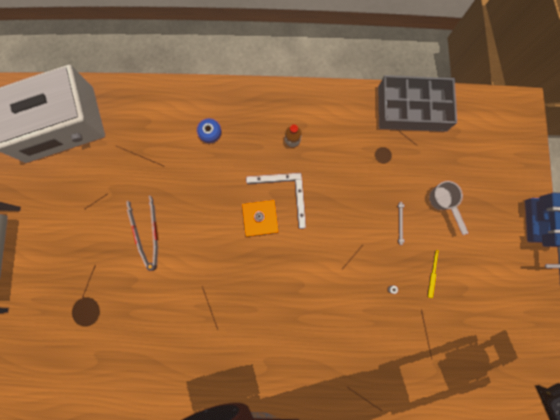

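View pics/scene.png

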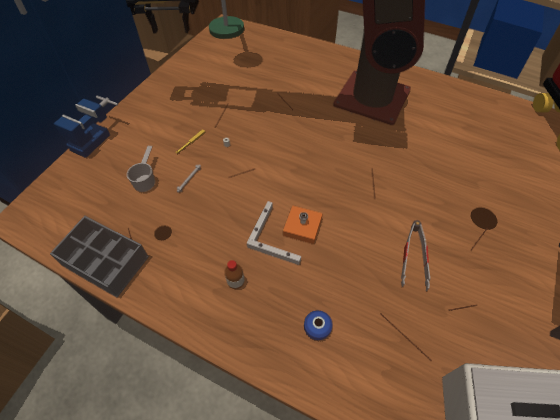

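The top view shows the fence corner near (300,177), the carrier centred at (260,217), and the tongs with pivot at (150,266) and jaws at (128,203)/(152,197). Next I measure these.

Run:
```python
from h import *
d=np.load("top.npz");px=d["px"];P=d["P"]
hsv=cv2.cvtColor(px,cv2.COLOR_RGB2HSV).astype(int);H,S,V=hsv[...,0],hsv[...,1],hsv[...,2]
def box(m): b=np.zeros(H.shape,bool); b[m[1]:m[3],m[0]:m[2]]=1; return b
def rep(n,m):
    Q=P[m]; Q=Q[~np.isnan(Q[:,2])]; r=cv2.minAreaRect((Q[:,:2]*1000).astype(np.float32))
    print(n,len(Q),"z",np.percentile(Q[:,2],[5,50,95]).round(4),"mean",Q.mean(0).round(4),"rect",np.round(r[0],1),np.round(r[1],1),round(r[2],2))
for p in [(300,177),(248,181),(302,227),(260,217),(150,266),(128,203),(152,197),(100,350)]: print(p,P[p[1],p[0]].round(4))
z=P[...,2]
rep("car",box((235,195,285,240))&(z>.018)&(z<.035))
rep("bearing",box((235,195,285,240))&(z>.04))
f=box((240,168,312,232))&(z>.014)&(z<.03)&(S<110)
rep("bar1",f&box((240,168,292,190))); rep("bar2",f&box((290,190,312,232)))
t=box((115,185,170,275))&(z>.012)
rep("tongs",t)
red=t&(S>140)&((H<6)|(H>172)); 
rep("redL",red&box((115,185,143,275)));rep("redR",red&box((146,185,170,275)))
for v in range(196,272,5):
    u=np.where(t[v])[0]; print(v,u.min() if len(u) else 0,u.max() if len(u) else 0, len(u), [P[v,i].round(3).tolist() for i in (u[[0,-1]] if len(u) else [])])
c=px[185:285,100:320]; save("crop",cv2.resize(c,None,fx=3.6,fy=3.6,interpolation=2))
```

```text
(300, 177) [ 0.6681 -0.0866  0.0239]
(248, 181) [0.6536 0.0395 0.0277]
(302, 227) [ 0.546  -0.094   0.0202]
(260, 217) [0.5633 0.0061 0.0517]
(150, 266) [0.4427 0.263  0.0253]
(128, 203) [0.5936 0.3332 0.0139]
(152, 197) [ 0.6127  0.2798 -0.0008]
(100, 350) [ 0.2404  0.3787 -0.0013]
car 1038 z [0.0225 0.0253 0.0279] mean [0.5639 0.0074 0.0252] rect [564.8   7.8] [79.8 79.8] 8.65
bearing 68 z [0.05   0.0521 0.0548] mean [0.5649 0.008  0.0522] rect [564.9   8.5] [20.5 18.7] 1.99
bar1 278 z [0.017  0.021  0.0246] mean [ 0.6633 -0.0116  0.021 ] rect [663.8 -11. ] [ 15.  108.8] 5.85
bar2 224 z [0.0183 0.0211 0.024 ] mean [ 0.5907 -0.09    0.0211] rect [591.  -90.1] [91.9 14. ] 5.75
tongs 466 z [0.0136 0.0219 0.0259] mean [0.5115 0.2812 0.0208] rect [519. 288.] [178.6  62.9] 11.42
redL 16 z [0.0201 0.0244 0.0265] mean [0.5228 0.3101 0.0239] rect [518.8 309. ] [37.3  3.1] 17.43
redR 21 z [0.0155 0.0213 0.025 ] mean [0.5235 0.2589 0.0206] rect [526.4 259.9] [38.7  3.4] 13.92
196 149 150 2 [[0.612, 0.281, 0.019], [0.612, 0.279, 0.018]]
201 127 151 4 [[0.598, 0.335, 0.018], [0.599, 0.275, 0.019]]
206 127 153 5 [[0.585, 0.333, 0.019], [0.588, 0.271, 0.013]]
211 127 153 6 [[0.572, 0.33, 0.025], [0.575, 0.269, 0.016]]
216 129 153 5 [[0.56, 0.324, 0.024], [0.562, 0.267, 0.02]]
221 130 154 6 [[0.548, 0.32, 0.025], [0.551, 0.265, 0.015]]
226 131 155 8 [[0.536, 0.317, 0.024], [0.539, 0.262, 0.014]]
231 132 155 7 [[0.524, 0.313, 0.024], [0.526, 0.26, 0.018]]
236 134 156 8 [[0.512, 0.307, 0.026], [0.515, 0.256, 0.017]]
241 135 155 6 [[0.501, 0.305, 0.023], [0.502, 0.256, 0.023]]
246 138 156 5 [[0.489, 0.296, 0.023], [0.491, 0.255, 0.017]]
251 139 156 6 [[0.477, 0.293, 0.024], [0.479, 0.255, 0.013]]
256 141 155 7 [[0.466, 0.288, 0.022], [0.467, 0.256, 0.017]]
261 144 155 6 [[0.454, 0.279, 0.024], [0.455, 0.255, 0.016]]
266 146 155 10 [[0.442, 0.274, 0.022], [0.443, 0.254, 0.017]]
271 0 0 0 []
```

View pics/crop.png

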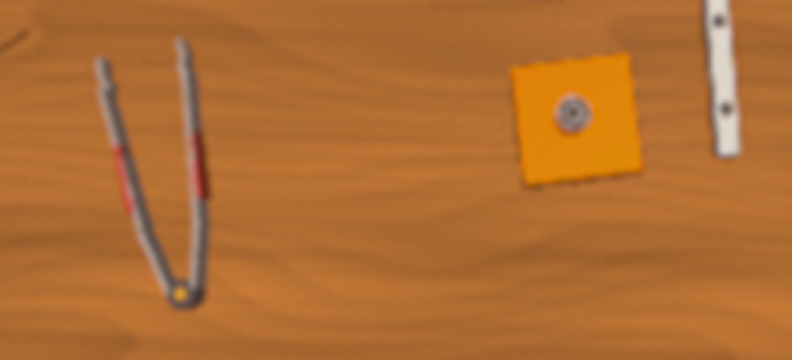

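Request:
drive_tool([
  {"linear":[2,5,0],"roll":-0.03},
  {"linear":[4,10,-1],"roll":-0.06},
  {"linear":[5.5,13.5,-1],"roll":-0.09},
  {"linear":[7,17,-2],"roll":-0.12},
  {"linear":[8.5,20.5,-3],"roll":-0.15},
  {"linear":[10,24,-4],"roll":-0.18},
  {"linear":[11.4,28,-5],"roll":-0.2},
  {"linear":[12.8,31.5,-5],"roll":-0.22},
  {"linear":[14.2,35,-6],"roll":-0.24},
  {"linear":[15.6,38.5,-7],"roll":-0.26},
  {"linear":[17,42,-8],"roll":-0.28},
  {"linear":[18.4,45.5,-9],"roll":-0.3},
  {"linear":[19.8,49,-10],"roll":-0.316},
  {"linear":[21.2,52.5,-10],"roll":-0.316},
  {"linear":[22.4,55.5,-10],"roll":-0.316},
  {"linear":[23.1,57.1,-10],"roll":-0.316},
  {"linear":[23.1,57.1,-10],"roll":-0.316},
  {"linear":[23.1,57.1,-10],"roll":-0.316},
  {"linear":[23.1,57.1,-10],"roll":-0.316},
], hand=0.5)

```text
clock: 1.68
tcp_pos: [0.484, -0.0007, 0.1222]
orientation: [0.0, 0.999, 0.051, -0.001]
wrist_force: [0.3, -0.1, -0.7]
grip_width: 0.0438
grip_force: 0.0
```

Run:
```python
from h import *
px,P=cloud("wrist"); np.savez("w1.npz",px=px,P=P); save("w1",px)
hsv=cv2.cvtColor(px,cv2.COLOR_RGB2HSV).astype(int);H,S,V=hsv[...,0],hsv[...,1],hsv[...,2];z=P[...,2]
def rep(n,m):
    Q=P[m]; Q=Q[~np.isnan(Q[:,2])]
    if len(Q)<9: print(n,len(Q)); return
    r=cv2.minAreaRect((Q[:,:2]*1000).astype(np.float32))
    print(n,len(Q),np.percentile(Q[:,2],[5,50,95]).round(4),Q[:,:2].mean(0).round(4),np.round(r[0],1),np.round(r[1],1),round(r[2],2))
X,Y=P[...,0],P[...,1]
rep("car",(abs(X-.565)<.06)&(abs(Y-.008)<.06)&(z>.02)&(z<.032)&(S>150)&(V>120))
rep("bear",(abs(X-.565)<.025)&(abs(Y-.008)<.025)&(z>.047)&(z<.06))
f=(z>.017)&(z<.027)&(S<110)
rep("bar1",f&(abs(X-.664)<.03)&(Y>-.06)&(Y<.06)); rep("bar2",f&(abs(Y+.09)<.03)&(X<.63)&(X>.52))
```

```text
car 12140 [0.0254 0.0266 0.0278] [0.5694 0.0063] [567.3   6.2] [80.1 80.3] 8.86
bear 925 [0.0527 0.0538 0.055 ] [0.5674 0.0065] [567.4   6.3] [20.6 21.1] 5.53
bar1 0
bar2 2778 [0.0194 0.0225 0.0241] [ 0.5905 -0.0909] [588.9 -91.9] [83.6 15.2] 5.33
```

View pics/w1.png

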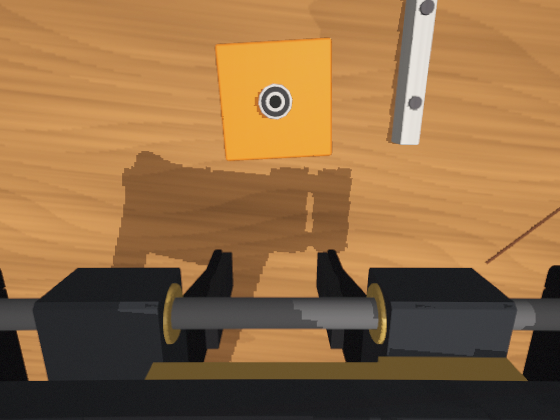

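Request:
drive_tool([
  {"linear":[0,0,-3]},
  {"linear":[0,0,-6]},
  {"linear":[0,0,-9]},
  {"linear":[0,0,-11]},
  {"linear":[0,0,-11.6]},
  {"linear":[1,0.1,-11.6]},
  {"linear":[1.8,0.18,-11.6]},
  {"linear":[2.4,0.24,-11.6]},
  {"linear":[2.7,0.27,-11.6]},
  {"linear":[2.9,0.29,-11.6]},
  {"linear":[3.1,0.31,-11.6]},
  {"linear":[3.3,0.33,-11.6]},
  {"linear":[3.5,0.35,-11.6]},
  {"linear":[3.7,0.37,-11.6]},
  {"linear":[3.9,0.39,-11.6]},
  {"linear":[4.1,0.41,-11.6]},
  {"linear":[4.3,0.43,-11.6]},
  {"linear":[4.5,0.45,-11.6]},
  {"linear":[4.7,0.47,-11.6]},
  {"linear":[4.9,0.5,-11.6]},
])

```text
schema error: expected keys linear, roll
```

Request:
drive_tool([
  {"linear":[0.2,0.02,0]},
  {"linear":[0.4,0.04,0]},
  {"linear":[0.6,0.06,0]},
  {"linear":[0.8,0.08,0]},
  {"linear":[1.0,0.1,0]},
  {"linear":[1.2,0.12,0]},
  {"linear":[1.4,0.14,0]},
  {"linear":[1.6,0.16,0]},
  {"linear":[1.8,0.18,0]},
  {"linear":[2.0,0.2,0]},
  {"linear":[2.2,0.22,0]},
  {"linear":[2.4,0.24,0]},
  {"linear":[2.5,0.25,0]},
  {"linear":[2.6,0.26,0]},
  {"linear":[2.7,0.27,0]},
  {"linear":[2.8,0.28,0]},
])

```text
schema error: expected keys linear, roll
```

Request:
drive_tool([
  {"linear":[0,0,-3],"roll":0},
  {"linear":[0,0,-6],"roll":0},
  {"linear":[0,0,-9],"roll":0},
  {"linear":[0,0,-11],"roll":0},
  {"linear":[0,0,-11.6],"roll":0},
  {"linear":[1,0.1,-11.6],"roll":0},
  {"linear":[1.8,0.18,-11.6],"roll":0},
  {"linear":[2.4,0.24,-11.6],"roll":0},
  {"linear":[2.7,0.27,-11.6],"roll":0},
  {"linear":[2.9,0.29,-11.6],"roll":0},
  {"linear":[3.1,0.31,-11.6],"roll":0},
  {"linear":[3.3,0.33,-11.6],"roll":0},
  {"linear":[3.5,0.35,-11.6],"roll":0},
  {"linear":[3.7,0.37,-11.6],"roll":0},
  {"linear":[3.9,0.39,-11.6],"roll":0},
  {"linear":[4.1,0.41,-11.6],"roll":0},
  {"linear":[4.3,0.43,-11.6],"roll":0},
  {"linear":[4.5,0.45,-11.6],"roll":0},
  {"linear":[4.7,0.47,-11.6],"roll":0},
  {"linear":[4.9,0.5,-11.6],"roll":0},
])

```text
clock: 3.4
tcp_pos: [0.5338, 0.0048, 0.0064]
orientation: [-0.0, 0.999, 0.051, -0.0]
wrist_force: [-2.5, -0.4, 0.7]
grip_width: 0.0437
grip_force: 1.1
```

Request:
drive_tool([
  {"linear":[0.2,0.02,0],"roll":0},
  {"linear":[0.4,0.04,0],"roll":0},
  {"linear":[0.6,0.06,0],"roll":0},
  {"linear":[0.8,0.08,0],"roll":0},
  {"linear":[1.0,0.1,0],"roll":0},
  {"linear":[1.2,0.12,0],"roll":0},
  {"linear":[1.4,0.14,0],"roll":0},
  {"linear":[1.6,0.16,0],"roll":0},
  {"linear":[1.8,0.18,0],"roll":0},
  {"linear":[2.0,0.2,0],"roll":0},
  {"linear":[2.2,0.22,0],"roll":0},
  {"linear":[2.4,0.24,0],"roll":0},
  {"linear":[2.5,0.25,0],"roll":0},
  {"linear":[2.6,0.26,0],"roll":0},
  {"linear":[2.7,0.27,0],"roll":0},
  {"linear":[2.8,0.28,0],"roll":0},
  {"linear":[2.9,0.29,0],"roll":0},
  {"linear":[2.9,0.29,0],"roll":0},
])

```text
clock: 4.9
tcp_pos: [0.5629, 0.0077, 0.0066]
orientation: [0.0, 0.999, 0.051, 0.0]
wrist_force: [-0.5, -0.4, -0.2]
grip_width: 0.0436
grip_force: 0.5
```

Request:
drive_tool([
  {"linear":[0.1,0.01,0],"roll":0},
  {"linear":[0.2,0.02,0],"roll":0},
  {"linear":[0.3,0.03,0],"roll":0},
  {"linear":[0.4,0.04,0],"roll":0},
  {"linear":[0.45,0.045,0],"roll":0},
  {"linear":[0.5,0.05,0],"roll":0},
])

```text
clock: 5.4
tcp_pos: [0.5655, 0.008, 0.0063]
orientation: [-0.0, 0.999, 0.051, -0.002]
wrist_force: [-11.3, -1.5, 6.8]
grip_width: 0.0437
grip_force: 5.6
```

Request:
drive_tool([
  {"linear":[-0.5,-0.05,0],"roll":0},
  {"linear":[-1.5,-0.15,0],"roll":0},
  {"linear":[-1.5,-0.15,3.5],"roll":0},
  {"linear":[-1.5,-0.15,7],"roll":0.1},
  {"linear":[-1.5,0.5,9.5],"roll":0.2},
  {"linear":[-1,1.5,9.5],"roll":0.32},
  {"linear":[-0.5,2.5,9.5],"roll":0.44},
  {"linear":[0,3.5,9.5],"roll":0.56},
  {"linear":[0.5,4.5,9.5],"roll":0.68},
  {"linear":[1,5.5,9.5],"roll":0.8},
  {"linear":[1.5,6.5,9.5],"roll":0.92},
  {"linear":[2,7.2,9.5],"roll":1.04},
  {"linear":[2.5,7.5,9.5],"roll":1.16},
  {"linear":[3,7.8,9.5],"roll":1.28},
  {"linear":[3.4,7.8,9.5],"roll":1.4},
  {"linear":[3.4,7.8,9.5],"roll":1.5},
  {"linear":[3.4,7.8,9.5],"roll":1.57},
  {"linear":[3.4,7.8,9.5],"roll":1.57},
  {"linear":[3.4,7.8,9.5],"roll":1.57},
], hand=0.4)

```text
clock: 6.98
tcp_pos: [0.6021, 0.0863, 0.1018]
orientation: [0.0, 0.671, 0.741, 0.001]
wrist_force: [0.7, -0.9, -0.6]
grip_width: 0.0348
grip_force: 0.0
```

```bash
cat > m.py <<'E'
from h import *
def meas(cam,lim=None):
    px,P=cloud(cam); hsv=cv2.cvtColor(px,cv2.COLOR_RGB2HSV).astype(int);H,S,V=hsv[...,0],hsv[...,1],hsv[...,2];X,Y,z=P[...,0],P[...,1],P[...,2]
    def rep(n,m):
        Q=P[m]; Q=Q[~np.isnan(Q[:,2])]
        if len(Q)<9: print(n,len(Q)); return
        r=cv2.minAreaRect((Q[:,:2]*1000).astype(np.float32))
        print(cam,n,len(Q),"z",np.percentile(Q[:,2],[5,50,95]).round(4),np.round(r[0],1),np.round(r[1],1),round(r[2],2))
    w=(X>.5)&(X<.69)&(Y>-.12)&(Y<.07)
    rep("car",w&(z>.019)&(z<.032)&(H>8)&(H<18)&(S>200)&(V>120))
    rep("bear",w&(z>.047)&(z<.06))
    f=(z>.017)&(z<.027)&(S<110)
    rep("bar1",f&(abs(X-.664)<.03)&(Y>-.06)&(Y<.06)); rep("bar2",f&(abs(Y+.09)<.03)&(X<.63)&(X>.52))
    return px,P
E
python3 -c "
from m import *
for c in ('top','wrist'): meas(c)"
```

```text
top car 124 z [0.0214 0.025  0.0275] [613.5  11.6] [78.5 79.8] 5.54
top bear 70 z [0.0488 0.0522 0.0544] [614.4  12.6] [20.7 19. ] 0.51
top bar1 237 z [0.0185 0.0211 0.0244] [663.8  -8.7] [ 14.7 103.8] 5.87
top bar2 205 z [0.0183 0.0212 0.024 ] [587.4 -90.5] [84.9 14. ] 5.73
wrist car 1589 z [0.0209 0.0264 0.0275] [616.3  11.1] [78.2 80.5] 5.82
wrist bear 452 z [0.0528 0.0539 0.055 ] [617.4   7.4] [21.  16.2] 6.48
wrist bar1 110 z [0.018  0.022  0.0234] [664.3   4.6] [ 9.2 78.7] 1.53
bar2 0
```

Request:
drive_tool([
  {"linear":[0,0,-3],"roll":0},
  {"linear":[0,0,-6],"roll":0},
  {"linear":[0,0,-8.5],"roll":0},
  {"linear":[0,0,-9.5],"roll":0},
  {"linear":[0.1,-1,-9.5],"roll":0},
  {"linear":[0.16,-1.6,-9.5],"roll":0},
  {"linear":[0.2,-2,-9.5],"roll":0},
  {"linear":[0.22,-2.2,-9.5],"roll":0},
  {"linear":[0.24,-2.4,-9.5],"roll":0},
  {"linear":[0.26,-2.6,-9.5],"roll":0},
  {"linear":[0.28,-2.8,-9.5],"roll":0},
  {"linear":[0.3,-3,-9.5],"roll":0},
  {"linear":[0.32,-3.2,-9.5],"roll":0},
  {"linear":[0.34,-3.4,-9.5],"roll":0},
  {"linear":[0.36,-3.6,-9.5],"roll":0},
  {"linear":[0.38,-3.8,-9.5],"roll":0},
  {"linear":[0.4,-4,-9.5],"roll":0},
  {"linear":[0.42,-4.2,-9.5],"roll":0},
  {"linear":[0.44,-4.4,-9.5],"roll":0},
  {"linear":[0.46,-4.6,-9.5],"roll":0},
])

```text
clock: 8.75
tcp_pos: [0.6061, 0.0399, 0.0064]
orientation: [-0.0, 0.671, 0.742, -0.0]
wrist_force: [-0.9, 3.6, 2.1]
grip_width: 0.0349
grip_force: 1.5
```

Request:
drive_tool([
  {"linear":[0.02,-0.2,0],"roll":0},
  {"linear":[0.04,-0.4,0],"roll":0},
  {"linear":[0.06,-0.6,0],"roll":0},
  {"linear":[0.08,-0.8,0],"roll":0},
  {"linear":[0.1,-1.0,0],"roll":0},
  {"linear":[0.12,-1.2,0],"roll":0},
  {"linear":[0.14,-1.4,0],"roll":0},
  {"linear":[0.16,-1.6,0],"roll":0},
  {"linear":[0.18,-1.8,0],"roll":0},
  {"linear":[0.2,-2.0,0],"roll":0},
  {"linear":[0.22,-2.2,0],"roll":0},
  {"linear":[0.24,-2.4,0],"roll":0},
  {"linear":[0.26,-2.6,0],"roll":0},
  {"linear":[0.27,-2.7,0],"roll":0},
  {"linear":[0.28,-2.8,0],"roll":0},
])

```text
clock: 10.0
tcp_pos: [0.6089, 0.012, 0.0064]
orientation: [-0.0, 0.671, 0.742, -0.0]
wrist_force: [0.5, 2.5, -1.0]
grip_width: 0.0352
grip_force: 1.0
```

Request:
drive_tool([
  {"linear":[0.01,-0.1,0],"roll":0},
  {"linear":[0.02,-0.2,0],"roll":0},
  {"linear":[0.03,-0.3,0],"roll":0},
  {"linear":[0.04,-0.4,0],"roll":0},
  {"linear":[0.045,-0.45,0],"roll":0},
  {"linear":[0.05,-0.5,0],"roll":0},
])

```text
clock: 10.5
tcp_pos: [0.6093, 0.009, 0.0065]
orientation: [-0.001, 0.671, 0.742, 0.001]
wrist_force: [-0.4, 9.8, 1.0]
grip_width: 0.0348
grip_force: 5.2
```

Request:
drive_tool([
  {"linear":[0.01,-0.1,0],"roll":0},
  {"linear":[0.01,-0.1,0],"roll":0},
  {"linear":[0,0,0],"roll":0},
  {"linear":[-0.05,0.5,0],"roll":0},
  {"linear":[-0.1,1.5,0],"roll":0},
  {"linear":[-0.3,3,3],"roll":0},
  {"linear":[-0.5,5,7],"roll":0},
  {"linear":[-0.7,7,10],"roll":0},
  {"linear":[-0.8,8,12],"roll":0},
  {"linear":[-0.8,8,12],"roll":0},
  {"linear":[-0.8,8,12],"roll":0},
  {"linear":[-0.8,8,12],"roll":0},
])

```text
clock: 11.5
tcp_pos: [0.6009, 0.087, 0.1257]
orientation: [-0.0, 0.67, 0.742, -0.001]
wrist_force: [-0.0, 0.0, -0.6]
grip_width: 0.0348
grip_force: 0.0
```

```bash
python3 -c "
from m import *
px,P=meas('top'); px,P=meas('wrist'); save('w2',px)"
```

```text
top car 99 z [0.0205 0.0243 0.0269] [617.3 -38.3] [78.3 75.6] 5.5
top bear 66 z [0.0492 0.0525 0.055 ] [618.7 -38.9] [19.4 18.8] 2.16
top bar1 248 z [0.019  0.021  0.0242] [663.3  -8.7] [ 15.3 103.9] 6.08
top bar2 211 z [0.0186 0.0214 0.0244] [587.2 -89.8] [84.3 15.3] 5.83
wrist car 2042 z [0.0256 0.0266 0.0276] [620.2 -37.1] [78.8 34.8] 6.27
wrist bear 95 z [0.0477 0.0498 0.0531] [619.9 -32.5] [17.5  4.9] 9.07
wrist bar1 260 z [0.0184 0.0223 0.0233] [665.4  -4.8] [13.2 96.9] 5.08
bar2 0
```

View pics/w2.png

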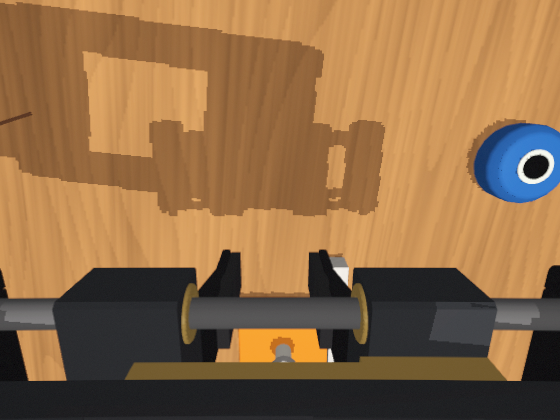

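Request:
drive_tool([
  {"linear":[-1.2,-0.5,0],"roll":-0.12},
  {"linear":[-2.4,-1.2,0],"roll":-0.24},
  {"linear":[-3.6,-2.2,0],"roll":-0.36},
  {"linear":[-4.8,-3.5,0],"roll":-0.48},
  {"linear":[-5.6,-5,0],"roll":-0.6},
  {"linear":[-6.2,-6.5,0],"roll":-0.72},
  {"linear":[-6.4,-8,0],"roll":-0.84},
  {"linear":[-6.6,-9.5,0],"roll":-0.96},
  {"linear":[-6.6,-11,0],"roll":-1.08},
  {"linear":[-6.6,-12.2,0],"roll":-1.2},
  {"linear":[-6.6,-13,0],"roll":-1.32},
  {"linear":[-6.6,-13.5,0],"roll":-1.44},
  {"linear":[-6.6,-13.5,0],"roll":-1.53},
  {"linear":[-6.6,-13.5,0],"roll":-1.57},
  {"linear":[-6.6,-13.5,0],"roll":-1.57},
  {"linear":[-6.6,-13.5,0],"roll":-1.57},
])

```text
clock: 12.93
tcp_pos: [0.5346, -0.0482, 0.1252]
orientation: [-0.0, 0.999, 0.051, -0.001]
wrist_force: [-0.7, -0.2, -0.3]
grip_width: 0.0352
grip_force: 0.0
```

```bash
python3 -c "
from m import *
px,P=meas('top'); px,P=meas('wrist'); save('w3',px)"
```

```text
car 0
bear 0
bar1 0
bar2 0
wrist car 345 z [0.0249 0.0262 0.0274] [620.8 -41.7] [79.1 79.2] 5.62
wrist bear 911 z [0.0527 0.0539 0.0551] [621.1 -41.4] [21.  20.9] 84.57
wrist bar1 3518 z [0.0212 0.0228 0.0247] [665.5  -9.2] [ 15.  103.3] 5.32
wrist bar2 2037 z [0.0213 0.0226 0.0244] [588.9 -92.1] [83.1 14.8] 5.62
```

View pics/w3.png

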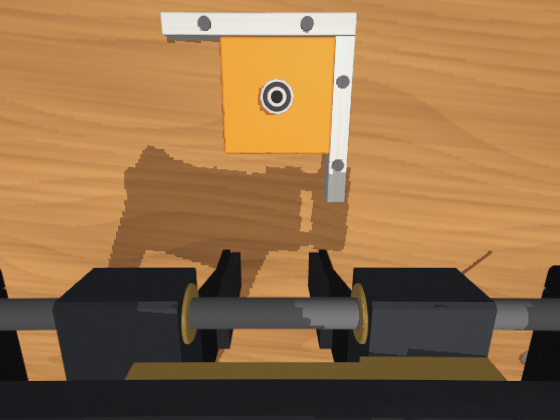

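Request:
drive_tool([
  {"linear":[0,0,-3.5],"roll":0},
  {"linear":[0,0,-7],"roll":0},
  {"linear":[0,0,-10],"roll":0},
  {"linear":[0,0,-11.5],"roll":0},
  {"linear":[0,0,-12],"roll":0},
  {"linear":[1,0.1,-12],"roll":0},
  {"linear":[2,0.2,-12],"roll":0},
  {"linear":[2.6,0.26,-12],"roll":0},
  {"linear":[2.9,0.29,-12],"roll":0},
  {"linear":[3.1,0.31,-12],"roll":0},
  {"linear":[3.2,0.32,-12],"roll":0},
  {"linear":[3.3,0.33,-12],"roll":0},
  {"linear":[3.4,0.34,-12],"roll":0},
  {"linear":[3.5,0.35,-12],"roll":0},
  {"linear":[3.6,0.36,-12],"roll":0},
  {"linear":[3.7,0.37,-12],"roll":0},
  {"linear":[3.75,0.38,-12],"roll":0},
  {"linear":[3.75,0.38,-12],"roll":0},
])

```text
clock: 14.53
tcp_pos: [0.5707, -0.0442, 0.0061]
orientation: [-0.0, 0.999, 0.051, -0.003]
wrist_force: [-8.7, -1.0, 5.9]
grip_width: 0.0346
grip_force: 4.4
```

Request:
drive_tool([
  {"linear":[-0.5,-0.05,0],"roll":0},
  {"linear":[-1.5,-0.15,0],"roll":0},
  {"linear":[-2,-0.2,3],"roll":0},
  {"linear":[-2.5,0,6.5],"roll":0},
  {"linear":[-3,1,9.5],"roll":0.01},
  {"linear":[-4,3,12],"roll":0.03},
  {"linear":[-5,6.5,12],"roll":0.05},
  {"linear":[-6,10,12],"roll":0.07},
  {"linear":[-7,13.5,12],"roll":0.09},
  {"linear":[-8,17,12],"roll":0.11},
  {"linear":[-9,20.5,12],"roll":0.13},
  {"linear":[-10,24,12],"roll":0.155},
  {"linear":[-10.7,27.5,12],"roll":0.155},
  {"linear":[-11.1,30,12],"roll":0.155},
  {"linear":[-11.3,31.2,12],"roll":0.155},
  {"linear":[-11.3,31.2,12],"roll":0.155},
  {"linear":[-11.3,31.2,12],"roll":0.155},
])

```text
clock: 15.95
tcp_pos: [0.46, 0.2679, 0.1264]
orientation: [0.0, 0.992, 0.129, 0.0]
wrist_force: [0.7, -0.5, -0.3]
grip_width: 0.0346
grip_force: 0.0
```

Run:
```python
from m import *
meas('top')
px,P=cloud('wrist'); save('w4',px)
hsv=cv2.cvtColor(px,cv2.COLOR_RGB2HSV).astype(int);H,S,V=hsv[...,0],hsv[...,1],hsv[...,2];X,Y,z=P[...,0],P[...,1],P[...,2]
t=(z>.015)&(z<.03)&(X>.42)&(X<.63)&(Y>.22)&(Y<.36)
red=t&(S>150)&((H<6)|(H>173))
for n,m in (("L",red&(Y>.285)),("R",red&(Y<.285))):
    Q=P[m]; r=cv2.minAreaRect((Q[:,:2]*1000).astype(np.float32)); print(n,len(Q),np.percentile(Q[:,2],[5,50,95]).round(4),r)
a=np.deg2rad(14.7); e=np.array([np.cos(a),np.sin(a)]); f=np.array([-e[1],e[0]])
Q=P[t]; u=(Q[:,:2]-[.525,.2855])@e; w=(Q[:,:2]-[.525,.2855])@f
for k in np.arange(-.09,.1,.01):
    s=w[abs(u-k)<.002]
    if len(s): print(round(k,3),(np.array([s.min(),s[s<np.mean([s.min(),s.max()])].max(),s[s>=np.mean([s.min(),s.max()])].min(),s.max()])*1000).round(1))
```

```text
top car 477 z [0.0224 0.0253 0.0275] [618.2 -38. ] [77.8 75.5] 5.71
top bear 67 z [0.0498 0.0523 0.0543] [618.8 -38.9] [19.2 18.8] 1.23
top bar1 232 z [0.0183 0.0214 0.0238] [663.9  -8.7] [ 14.  103.8] 6.27
top bar2 209 z [0.0187 0.0214 0.0244] [587.4 -89.7] [84.3 15.4] 5.65
L 118 [0.0232 0.0246 0.0258] ((517.2368774414062, 306.5206298828125), (45.06297302246094, 4.05886173248291), 16.59891700744629)
R 120 [0.0235 0.0246 0.0255] ((530.0365600585938, 259.0114440917969), (44.33682632446289, 2.2922158241271973), 10.660148620605469)
-0.09 [-10.8  -2.6  -1.8   6.5]
-0.08 [-12.3  -2.6  -1.8   8. ]
-0.07 [-14.7 -11.4   7.2  10.3]
-0.06 [-17.7 -13.9   9.6  13.3]
-0.05 [-19.9 -16.2  12.4  15.6]
-0.04 [-22.1 -18.9  14.7  17.8]
-0.03 [-22.6 -19.9  16.   19. ]
-0.02 [-27.  -21.   16.9  22.7]
-0.01 [-27.4 -22.   17.9  23.1]
-0.0 [-27.9 -22.9  18.9  23.6]
0.01 [-28.3 -23.8  20.   24.8]
0.02 [-28.8 -24.8  20.9  25. ]
0.03 [-29.1 -26.   22.   24.9]
0.04 [-30.2 -26.8  23.   25.9]
0.05 [-30.7 -27.8  24.   27. ]
0.06 [-31.7 -28.7  24.1  28.7]
0.07 [-31.5 -27.4  23.5  28.6]
0.08 [-31.4 -27.7  24.6  27.7]
```

View pics/w4.png

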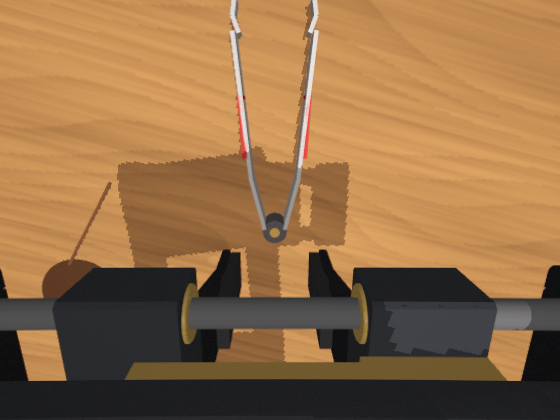

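Request:
drive_tool([
  {"linear":[2,0.5,0],"roll":0},
  {"linear":[4,1,0],"roll":0},
  {"linear":[5.5,1.3,0],"roll":0},
  {"linear":[6.35,1.5,0],"roll":0},
  {"linear":[6.35,1.5,-2],"roll":0},
  {"linear":[6.35,1.5,-4.5],"roll":0},
  {"linear":[6.35,1.5,-7],"roll":0},
  {"linear":[6.35,1.5,-9.5],"roll":0},
  {"linear":[6.35,1.5,-11],"roll":0},
  {"linear":[6.35,1.5,-11.8],"roll":0},
  {"linear":[6.35,1.5,-12.2],"roll":0},
  {"linear":[6.35,1.5,-12.2],"roll":0},
], hand=1.0)

```text
clock: 17.05
tcp_pos: [0.5234, 0.2822, 0.0041]
orientation: [0.0, 0.992, 0.128, -0.0]
wrist_force: [1.3, -0.0, 0.3]
grip_width: 0.0868
grip_force: 0.0
```

Request:
drive_tool([
  {"linear":[0,0,0],"roll":0},
  {"linear":[0,0,0],"roll":0},
  {"linear":[0,0,0],"roll":0},
  {"linear":[0,0,0],"roll":0},
  {"linear":[0,0,0],"roll":0},
  {"linear":[0,0,0],"roll":0},
  {"linear":[0,0,0],"roll":0},
  {"linear":[0,0,0],"roll":0},
], hand=0.53)

```text
clock: 17.72
tcp_pos: [0.5238, 0.2832, 0.0049]
orientation: [-0.0, 0.992, 0.128, 0.0]
wrist_force: [-0.4, -0.0, 1.4]
grip_width: 0.048
grip_force: 5.4
```

Request:
drive_tool([
  {"linear":[0,0,0],"roll":0},
  {"linear":[0,0,0],"roll":0},
  {"linear":[0,0,0.2],"roll":0},
  {"linear":[0,0,0.6],"roll":0},
  {"linear":[0,0,1.2],"roll":0},
  {"linear":[0,0,2],"roll":0},
  {"linear":[0,0,3],"roll":0},
  {"linear":[0,0,4],"roll":0},
  {"linear":[0,0,5.2],"roll":0},
  {"linear":[0,0,6.4],"roll":0},
  {"linear":[0,0,7.6],"roll":0},
  {"linear":[0,0,8.6],"roll":0},
  {"linear":[0,0,9.4],"roll":0},
  {"linear":[0,0,9.8],"roll":0},
  {"linear":[0,0,10],"roll":0},
  {"linear":[0,0,10],"roll":0},
  {"linear":[0,0,10],"roll":0},
], hand=0.51)

```text
clock: 19.13
tcp_pos: [0.5231, 0.2828, 0.104]
orientation: [0.0, 0.992, 0.128, -0.0]
wrist_force: [0.1, 0.9, 0.3]
grip_width: 0.0447
grip_force: 5.4
```

```bash
cat > t.py <<'E'
from h import *
# tongs + bearing in tool-yaw frame about the TCP
def tongs(name="wrist"):
    o=env.get_obs(); q=o["orientation"]; c=np.array(o["tcp_pos"]); a=2*np.arctan2(q[2],q[1])
    px,P=cloud(name); D=P-c; U=D[...,0]*np.cos(a)+D[...,1]*np.sin(a); W=-D[...,0]*np.sin(a)+D[...,1]*np.cos(a); Z=D[...,2]
    t=(Z>0.008)&(Z<.035)&(abs(W)<.04)&(U>.012)&(U<.095)
    print("tcp",c.round(4),"yaw",np.rad2deg(a).round(2),"w",o["grip_width"],o["grip_force"])
    for k in np.arange(.02,.095,.01):
        m=t&(abs(U-k)<.003); L=m&(W>0); Rr=m&(W<0)
        if L.sum() and Rr.sum(): print(round(k,3),"W in/out",(np.array([W[Rr].min(),W[Rr].max(),W[L].min(),W[L].max()])*1000).round(1),"top z R,L",(np.percentile(Z[Rr],90)*1000).round(1),(np.percentile(Z[L],90)*1000).round(1))
    if t.sum(): print("umax",np.percentile(U[t],99.5).round(4))
    return px,P,U,W,Z
E
python3 -c "
from t import *
px,*_=tongs(); save('w5',px)"
```

```text
tcp [0.5231 0.2828 0.104 ] yaw 14.72 w 0.04470619696740433 5.36442294716835
0.02 W in/out [-23.2 -19.   17.3  21.5] top z R,L 20.3 20.2
0.03 W in/out [-22.9 -19.5  17.9  21.3] top z R,L 20.2 20.4
0.04 W in/out [-23.5 -20.1  18.3  21.7] top z R,L 20.2 20.4
0.05 W in/out [-24.2 -20.7  18.9  22.4] top z R,L 20.4 20.2
0.06 W in/out [-24.8 -21.3  19.5  22.9] top z R,L 20.2 20.4
0.07 W in/out [-23.5 -18.6  16.9  21.8] top z R,L 16.3 16.4
0.08 W in/out [-23.6 -19.5  17.7  22. ] top z R,L 16.4 16.4
umax 0.0856
```

View pics/w5.png

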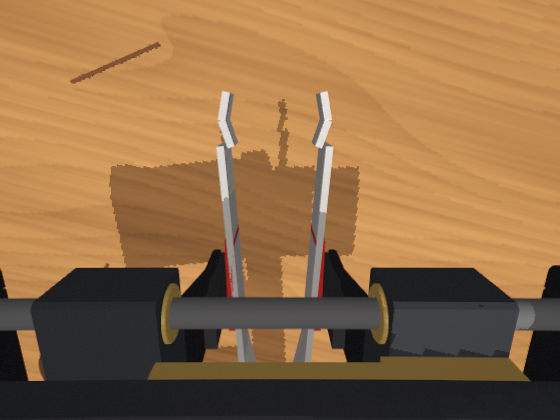

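Request:
drive_tool([
  {"linear":[0,-0.4,0.2],"roll":0},
  {"linear":[0.1,-1.2,0.6],"roll":0},
  {"linear":[0.2,-2.4,1],"roll":0},
  {"linear":[0.3,-4,1],"roll":0},
  {"linear":[0.4,-6,1],"roll":0},
  {"linear":[0.6,-8.2,1],"roll":0},
  {"linear":[0.8,-10.4,1],"roll":0},
  {"linear":[1,-12.6,1],"roll":0},
  {"linear":[1.2,-14.8,1],"roll":0},
  {"linear":[1.4,-17,1],"roll":0},
  {"linear":[1.6,-19.2,1],"roll":0},
  {"linear":[1.8,-21.4,1],"roll":0},
  {"linear":[2,-23.6,1],"roll":0},
  {"linear":[2.1,-25.8,1],"roll":0},
  {"linear":[2.2,-28,1],"roll":0},
  {"linear":[2.3,-30,1],"roll":0},
  {"linear":[2.4,-31.8,1],"roll":0},
  {"linear":[2.5,-33.2,1],"roll":0},
  {"linear":[2.6,-34,1],"roll":0},
  {"linear":[2.6,-34.2,1],"roll":0},
])

```text
clock: 20.85
tcp_pos: [0.5496, -0.0608, 0.1148]
orientation: [0.0, 0.992, 0.127, 0.0]
wrist_force: [0.5, -0.0, -0.9]
grip_width: 0.0447
grip_force: 5.4
```

Request:
drive_tool([
  {"linear":[0,0,0],"roll":0},
  {"linear":[0,0,0],"roll":0},
])

```text
clock: 21.02
tcp_pos: [0.5493, -0.0585, 0.1145]
orientation: [-0.0, 0.992, 0.128, -0.0]
wrist_force: [-0.1, 0.9, -0.2]
grip_width: 0.0446
grip_force: 5.4
```

```bash
python3 -c "
from t import *
px,P,U,W,Z=tongs(); z=P[...,2]
m=(z>.047)&(z<.06)&(abs(U-.075)<.03)&(abs(W)<.03)
r=cv2.minAreaRect((np.stack([U[m],W[m]],1)*1000).astype(np.float32)); print(m.sum(),r,np.median(z[m]))
m=m&(z>.0515); r=cv2.minEnclosingCircle((np.stack([U[m],W[m]],1)*1000).astype(np.float32)); print(r)
save('w6',px)"
```

```text
tcp [ 0.5493 -0.0585  0.1145] yaw 14.72 w 0.04460465221690561 5.364483073353767
0.02 W in/out [-23.1 -19.   17.3  21.5] top z R,L 20.2 20.4
0.03 W in/out [-23.  -19.5  17.8  21.1] top z R,L 20.3 20.4
0.04 W in/out [-23.5 -20.2  18.5  21.7] top z R,L 20.5 20.4
0.05 W in/out [-24.2 -20.7  19.   22.3] top z R,L 20.4 20.4
0.06 W in/out [-24.7 -21.3  19.5  22.9] top z R,L 20.4 20.2
0.07 W in/out [-23.4 -18.6  16.8  21.6] top z R,L 16.5 16.5
0.08 W in/out [-23.5 -19.6  17.7  21.9] top z R,L 16.5 16.6
umax 0.0856
952 ((74.98178100585938, -1.7061042785644531), (21.01551628112793, 20.999496459960938), 37.694793701171875) 0.05385283379403839
((74.90127563476562, -1.839883804321289), 10.819070816040039)
```

View pics/w6.png

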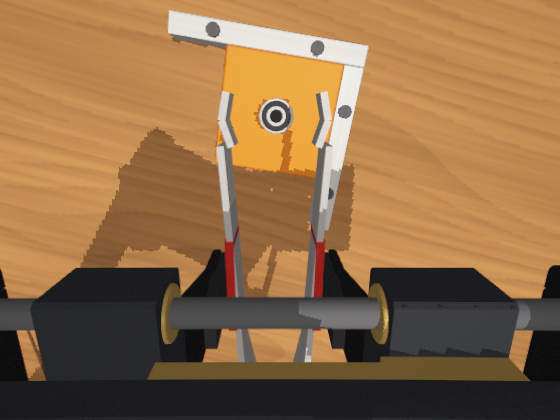

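Request:
drive_tool([
  {"linear":[0.05,-0.08,-0.5],"roll":0},
  {"linear":[0.05,-0.08,-1.3],"roll":0},
  {"linear":[0.05,-0.08,-2.3],"roll":0},
  {"linear":[0.05,-0.08,-3.3],"roll":0},
  {"linear":[0.05,-0.08,-4.2],"roll":0},
  {"linear":[0.05,-0.08,-5],"roll":0},
  {"linear":[0.05,-0.08,-5.7],"roll":0},
  {"linear":[0.05,-0.08,-6.3],"roll":0},
  {"linear":[0.05,-0.08,-6.8],"roll":0},
  {"linear":[0.05,-0.08,-7.1],"roll":0},
  {"linear":[0.05,-0.08,-7.25],"roll":0},
  {"linear":[0.05,-0.08,-7.25],"roll":0},
  {"linear":[0.05,-0.08,-7.25],"roll":0},
])

```text
clock: 22.15
tcp_pos: [0.5503, -0.0599, 0.0424]
orientation: [0.0, 0.992, 0.128, 0.0]
wrist_force: [0.6, -0.1, -1.4]
grip_width: 0.0444
grip_force: 5.4
```

```bash
python3 -c "
from t import *
px,P,U,W,Z=tongs(); z=P[...,2]
m=(z>.0515)&(z<.056)&(abs(U-.075)<.014)&(abs(W)<.0135)
r=cv2.minEnclosingCircle((np.stack([U[m],W[m]],1)*1000).astype(np.float32)); print(m.sum(),r,np.median(z[m]))
"
```

```text
tcp [ 0.5503 -0.0599  0.0424] yaw 14.71 w 0.044413396957748555 5.364526212215424
0.02 W in/out [-23.2 -18.9  17.3  21.6] top z R,L 20.5 20.4
0.03 W in/out [-22.8 -19.6  17.9  21.2] top z R,L 20.3 20.4
0.04 W in/out [-23.4 -20.2  18.5  21.9] top z R,L 20.3 20.3
0.05 W in/out [-24.  -20.7  18.8  22.4] top z R,L 20.3 20.4
0.06 W in/out [-24.7 -21.2  19.5  23. ] top z R,L 20.3 20.4
0.07 W in/out [-23.4  -0.2   0.2  21.8] top z R,L 15.8 15.9
0.08 W in/out [-23.7  -0.2   0.2  22. ] top z R,L 15.8 16.0
umax 0.0855
2044 ((74.30944061279297, -0.14104653894901276), 10.844822883605957) 0.053885007416961644
```

Request:
drive_tool([
  {"linear":[0,0,0],"roll":0},
  {"linear":[0,0,0],"roll":0},
  {"linear":[0,0,0],"roll":0},
  {"linear":[0,0,0],"roll":0},
  {"linear":[0,0,0],"roll":0},
  {"linear":[0,0,0],"roll":0},
  {"linear":[0,0,0],"roll":0},
  {"linear":[0,0,0],"roll":0},
], hand=0.0)

```text
clock: 22.87
tcp_pos: [0.5501, -0.0599, 0.0421]
orientation: [0.0, 0.992, 0.128, 0.0]
wrist_force: [0.8, 0.4, -0.7]
grip_width: 0.035
grip_force: 30.0
```

Width 35 mm at 30 N, which matches the jaws being closed on the bearing. Lifting.

Request:
drive_tool([
  {"linear":[0,0,0.2],"roll":0},
  {"linear":[0,0,0.5],"roll":0},
  {"linear":[0,0,1],"roll":0},
  {"linear":[0,0,1.7],"roll":0},
  {"linear":[0,0,2.6],"roll":0},
  {"linear":[0,0,3.6],"roll":0},
  {"linear":[0,0,4.8],"roll":0},
  {"linear":[0,0,6],"roll":0},
  {"linear":[0,0,7.5],"roll":0},
  {"linear":[0,0,9],"roll":0},
  {"linear":[0,0,10.5],"roll":0},
  {"linear":[0,0,12],"roll":0},
  {"linear":[0,0,13.3],"roll":0},
  {"linear":[0,0,14.4],"roll":0},
  {"linear":[0,0,15.2],"roll":0},
  {"linear":[0,0,15.7],"roll":0},
  {"linear":[0,0,16],"roll":0},
  {"linear":[0,0,16],"roll":0},
  {"linear":[0,0,16],"roll":0},
  {"linear":[0,0,16],"roll":0},
])

```text
clock: 24.53
tcp_pos: [0.5495, -0.0597, 0.2011]
orientation: [-0.0, 0.992, 0.128, -0.001]
wrist_force: [-0.3, 0.0, -1.8]
grip_width: 0.0347
grip_force: 30.0
```

```bash
python3 -c "
from t import *
from m import meas
px,P,U,W,Z=tongs()
m=(Z>.0)&(Z<.03)&(abs(U-.075)<.006)&(abs(W)<.01); print('bearing z',m.sum(),np.median(P[...,2][m]))
save('w7',px); meas('wrist')"
```

```text
tcp [ 0.5495 -0.0597  0.2011] yaw 14.71 w 0.034707172673375884 29.95923399925232
0.02 W in/out [-17.3 -13.2  11.4  15.6] top z R,L 20.2 20.1
0.03 W in/out [-16.1 -13.3  11.5  14.5] top z R,L 20.2 20.3
0.04 W in/out [-16.3 -13.2  11.4  14.6] top z R,L 20.1 20.0
0.05 W in/out [-16.4 -13.2  11.5  14.7] top z R,L 20.3 20.2
0.06 W in/out [-16.4 -13.3  11.5  14.4] top z R,L 20.2 20.1
0.07 W in/out [-14.8  -0.2   0.2  12.7] top z R,L 15.5 15.6
0.08 W in/out [-14.6  -0.2   0.2  12.9] top z R,L 15.5 15.7
umax 0.0852
bearing z 1403 0.21234699413501484
wrist car 411 z [0.025  0.0264 0.0276] [621.6 -39.1] [79.2 74.4] 5.77
bear 0
wrist bar1 1979 z [0.0213 0.0228 0.0247] [657.6  -9.3] [ 34.2 103.9] 3.95
wrist bar2 907 z [0.0213 0.0226 0.0246] [588.5 -82.8] [83.8 33.1] 5.77
```

View pics/w7.png

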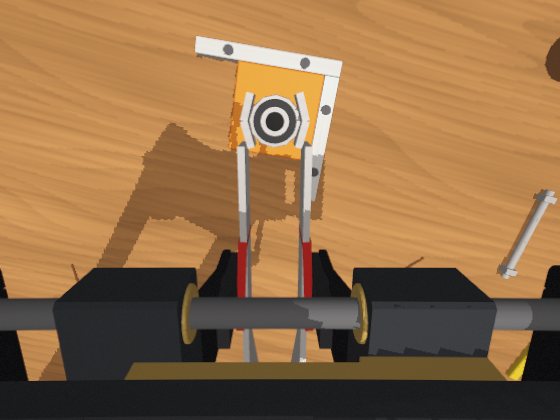

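The bearing sits in the jaws at (275,121), 21 cm up, and the carrier is still in the corner below. Handing in.

```bash
python3 -c "
from station import env
print(env.finish_job())"
```

```text
the job is handed in; nothing more can be done
None
```

The job is handed in at about 25 s: the carrier is pressed flush into the fence corner, and the bearing is held in the tongs about 21 cm above the table.

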